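# Dial up the brass fitting on a covered parts carousel

### The job

Turn the parts carousel by its red finger knob until the brass fitting stands in the middle of the open notch of the clear cover. Then pick the fitting out through the notch and set it down gently, upright, on the floor of the small blue tray; do not drop it.

Things in the scene. Friction and masses are not known exactly. Their poses are not given: they have to be found in the camera images.
- knob (a point): Mid-height of the red finger knob (upright peg 16 mm across, 45 mm tall, top 149 mm above the bench) on the black crank arm (top at 104 mm), 50 mm from the carousel axis. Carried in a circle round this axis, it turns the grey six-compartment disc below, either way, under 3 N; stays where left. Disc floor 25 mm, white dividers and rim 49 mm above the bench; the crank's own compartment is empty.
- brass_center (a point): Mid-height of the brass fitting: upright turned part, 50 mm tall, 24 mm across from 12 to 40 mm up, foot 32 mm across below, neck 18 mm above; about 0.12 kg; z up along it. It stands loose in a compartment, about 100 mm from the carousel's axis, and turns with it. Other compartments hold a steel sleeve, black cap, green cone and blue piston.
- cover: Fixed carousel base and clear cover, 340 x 340 mm; origin on the carousel's turning axis at bench height, z up. The clear plate, 85 to 89 mm above the bench, covers all but an orange-edged notch, open in front: from 40 to 170 mm from the axis along the cover's own -x (roughly towards the robot), 75 mm to either side. Middle of the notch: (-100, 0) mm in this frame.
- tray: Small bright blue open tray fixed on the bench: 140 mm (x) by 110 mm (y) outside, walls 4 mm thick and 20 mm high, floor 4 mm thick; origin at the centre of its underside, z up.
Things that resemble listed ones, but are neither listed nor needed, are in the scene too. Several things have the shape of the tray; the one meant has the colours described above.

How it is judged:
By the outcome, as a careful person would: the job done as asked, in the order asked, and still so for the second after the job is handed in, with the robot touching nothing.
It also fails if it takes over 58 s, if anything falls off the work surface, if the arm or the gripper's body presses on something with over 40 N, if the wrist force passes 120 N, or if a joint passes its speed limit or range.

### The arm

A 6-joint arm with a two-finger parallel gripper is mounted at the origin on the work surface. World frame = base frame: x ahead of the robot, y to its left, z up, the work surface at z = 0. Lengths are in m, angles in rad, forces in N, time in s.
With the tool pointing down it reaches from about 0.35 to 0.85 m from the base axis. Payload 8.1 kg.
Tool frame: the origin (TCP) lies between the finger pads; the fingertips stand 22 mm ahead of it and the grasp point (between the pads) lies 3 mm ahead of it; z points along the fingers, y is the direction in which the jaws open and shut (so a half turn about z gives the same grasp; the last joint's range is limited). The gripper opens to 85 mm and grips with 20 to 120 N. Pads are 22 mm wide; open, the fingers measure 114 mm over their backs; the gripper's body (76 mm by 85 mm) begins 54 mm behind the grasp point. The pads swing forward as they close: fully open they stand 13 mm farther back than shut.
Start: joints at [-1.329, 0.13, 1.488, -0, 1.523, -0.085], TCP at [0.193, -0.568, 0.253] pointing down, gripper open.
Joint ranges: [-2.96, 2.96], [-0.89, 2.26], [0.02, 2.5], [-1.34, 4.48], [0, 2.73], [-2.66, 2.66]. Speed limits (rad/s): [2.39, 2.39, 2.79, 3.14, 3.14, 3.14].

### API

Orientations are given as [roll, pitch, yaw] about the fixed x, y, z axes, in that order (R = Rz(yaw) Ry(pitch) Rx(roll)).
In Python, from workcell import * gives the robot as it stands. Calls block until the motion is done:
- move_pose(position, orientation): joint-space move of the TCP to a pose.
- move_linear(position, orientation=None, max_speed=0.15, max_force=None): straight line of the TCP; orientation=None keeps the orientation; max_speed is the mean speed in m/s. With max_force (N) it stops when the force on the tool has changed by that much, and returns True; else False.
- move_joints(angles): joint-space move.
- gripper_to(opening, effort=None): finger opening in m; effort is the grip in N (None keeps the last); returns when the fingers have stopped.
- dwell(seconds).
- inverse_kinematics(position, orientation): joint angles nearest the present ones, or None.
- read_camera(name): name is "scene" or "top" or "wrist"; returns a dict with "image" (384x512x3 uint8, blue, green, red), "mtx" (3x3 intrinsics, pixels), "rvec" (rotation vector, rad) and "tvec" (3), from world to camera coordinates, as OpenCV has them. Camera axes: x right, y down, z forward; pixel columns grow to the right and rows downward; lengths in m; the calibration is good to about 2 mm. A picture is of the moment at which its call begins. There is no depth.
A pose or a line that the arm cannot do raises Unreachable and nothing moves.
- job_done(): hands the job in, once; it reports no verdict.
Trained networks look in the newest picture that a camera, given by its name, has taken for a name from the list of things; names that differ only in an ending like _2 or _b are one class to them, and where a whole thing is asked for, a point or a joint stands for the part that bears it (a point fixed in the world has none). Each returns a list of dicts, best first, with "confidence" (0 to 1); they miss things now and then, are a little off and sometimes report something else, mostly with a low value. They report only what shows in the picture. A call takes as long as a camera call. They do not tell look-alikes from the thing itself.
- silhouettes(camera, label): "pixels" (384x512 bool, what is visible of it) and "xy" ([column, row] as shares, 0 to 1, of the picture: columns of its width, rows of its height, amid what is visible of it).
- landmark_of(camera, label): "xy" ([column, row] as shares, 0 to 1, of the picture: columns of its width, rows of its height: a listed point, or the origin of a listed thing).
Readings, each from a call of its own:
- current_time_s(): time.
- current_qpos(): joint angles.
- current_qvel(): joint speeds.
- current_joint_torque(): joint torques, N m.
- current_eef_pos(): TCP position.
- current_eef_rot(): TCP orientation.
- current_force(): force on the tool from outside, world axes, zero at the start.
- current_moment(): the same for the moment, N m.
- current_width(): finger opening in m.
Only numpy, scipy, OpenCV 4.12 (cv2) and the standard library are available. Lean on these libraries where they do the work, as an engineer would, in place of code of your own. Each camera call takes 0.05 s, during which the arm holds its last target. There are 200 camera calls.

## Working session

There is one attempt and no reset: what is moved stays moved. The work goes in short steps, each a Python script; the robot and the scene stay as the last script left them, time stands still between calls to the robot, and variables do not carry over. Pictures are saved under pics/ and viewed, about 8 in all and at most 12, crops included, and the job is handed in when it is done.

```bash
mkdir -p pics; ls; cat > h.py <<'E'
from workcell import *
import numpy as np, cv2
def ray(c,px):
    R=cv2.Rodrigues(np.array(c["rvec"],float))[0]; t=np.array(c["tvec"],float).ravel()
    d=R.T@np.linalg.inv(np.array(c["mtx"]))@np.array([px[0],px[1],1.]); return -R.T@t,d
def at_z(c,px,z):
    o,d=ray(c,px); return o+d*(z-o[2])/d[2]
def tri(cs,pxs):
    A=0;b=0
    for c,p in zip(cs,pxs):
        o,d=ray(c,p); d=d/np.linalg.norm(d); P=np.eye(3)-np.outer(d,d); A=A+P; b=b+P@o
    return np.linalg.solve(A,b)
def proj(c,X):
    return cv2.projectPoints(np.array(X,float).reshape(-1,3),np.array(c["rvec"],float),np.array(c["tvec"],float),np.array(c["mtx"]),None)[0].reshape(-1,2)
def px(xy): return [xy[0]*512,xy[1]*384]
E
python3 - <<'E'
from h import *
C={}
for n in ("scene","top"):
    C[n]=read_camera(n); cv2.imwrite(f"pics/{n}0.png",C[n]["image"])
    print(n,np.round(ray(C[n],(256,192))[0],3))
    for l in ("knob","brass_center","cover","tray"):
        for r in landmark_of(n,l)[:4]:
            p=px(r["xy"]); z={"knob":.1265,"brass_center":.05,"cover":0,"tray":0}[l]
            print(n,l,round(r["confidence"],2),np.round(p,1),np.round(at_z(C[n],p,z),3))
print(current_time_s())
cv2.imwrite("pics/a.png",np.vstack([C["scene"]["image"],C["top"]["image"]])[:, :])
E
```

```text
pics
scene [ 0.902 -0.448  0.783]
scene knob 0.92 [373.7 165.6] [0.581 0.102 0.127]
scene cover 0.81 [371.8 210.4] [0.624 0.095 0.   ]
scene tray 0.92 [175.5 193.6] [ 0.291 -0.289  0.   ]
scene tray 0.78 [102.5 260.7] [ 0.369 -0.517  0.   ]
scene tray 0.62 [198.7 258.3] [ 0.491 -0.332  0.   ]
top [ 0.384 -0.145  1.052]
top knob 0.98 [154.3 143.9] [0.579 0.097 0.127]
top brass_center 0.46 [125.7 145.1] [0.593 0.19  0.05 ]
top cover 0.92 [167.3 135.9] [0.627 0.095 0.   ]
top tray 0.95 [308.6 262.3] [ 0.289 -0.275  0.   ]
top tray 0.93 [331.7 181.9] [ 0.498 -0.342  0.   ]
top tray 0.8 [401.1 231.4] [ 0.366 -0.518  0.   ]
0.5
```

View pics/scene0.png

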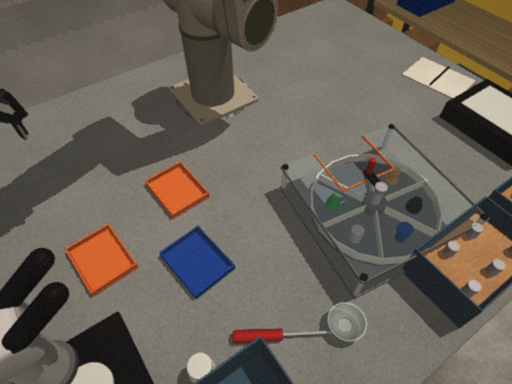

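View pics/top0.png

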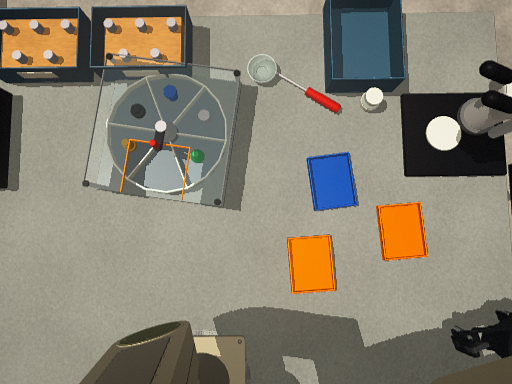

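The pictures show:
- **Carousel:** it sits at top (165,135). The red knob is at (154,144), and a brass-coloured part is at (128,146), left of the orange notch.
- **Tray:** the bright blue one is at top (332,181). The two orange trays are at (311,264) and (402,231), and the dark navy bin at (364,45) is not the tray.
- **Possible brass look-alikes in top:** green cone (197,156), steel sleeve (204,115), blue piston (170,93) and black cap (138,111). The pegs in the orange racks lie outside the carousel.

I'll check the choice in one close crop.

```bash
python3 - <<'E'
from h import *
a=cv2.imread("pics/top0.png")[55:215,80:250]; b=cv2.imread("pics/scene0.png")[115:300,275:480]
cv2.imwrite("pics/crop1.png",np.hstack([cv2.resize(a,(400,376),interpolation=2),cv2.resize(b,(400,376),interpolation=2)]))
C={n:read_camera(n) for n in ("scene","top")}
for n in C:
  for l in ("brass_center","tray","cover"):
    for r in silhouettes(n,l)[:3]:
      m=r["pixels"].astype(np.uint8); q=cv2.minAreaRect(np.argwhere(m)[:,::-1].astype(np.float32))
      print(n,l,round(r["confidence"],2),m.sum(),np.round(px(r["xy"]),1),np.round(cv2.boxPoints(q),1).tolist())
# blue tray corners on top: rim z=.02
hsv=cv2.cvtColor(C["top"]["image"],cv2.COLOR_BGR2HSV)
m=cv2.inRange(hsv,(105,150,90),(125,255,255)); n,lab,st,ce=cv2.connectedComponentsWithStats(m)
i=[k for k in range(1,n) if st[k][4]>300]; print([st[k].tolist() for k in i])
for k in i:
  q=cv2.boxPoints(cv2.minAreaRect(np.argwhere(lab==k)[:,::-1].astype(np.float32)))
  w=np.array([at_z(C["top"],p,.02)[:2] for p in q]); print(np.round(w,3).tolist(),w.mean(0), np.linalg.norm(np.diff(w,axis=0),axis=1))
E
```

```text
scene tray 0.86 2890 [101.8 260. ] [[61.400001525878906, 250.10000610351562], [106.5999984741211, 219.89999389648438], [138.1999969482422, 267.20001220703125], [92.9000015258789, 297.3999938964844]]
scene tray 0.78 2074 [176.5 189.8] [[142.1999969482422, 181.89999389648438], [176.5, 153.8000030517578], [210.10000610351562, 194.8000030517578], [175.89999389648438, 222.89999389648438]]
top tray 0.96 2377 [331.5 182.8] [[304.70001220703125, 156.89999389648438], [349.1000061035156, 150.60000610351562], [357.0, 206.0], [312.6000061035156, 212.3000030517578]]
top tray 0.94 2431 [309.6 261.4] [[286.1000061035156, 237.1999969482422], [330.3999938964844, 233.8000030517578], [334.70001220703125, 289.8999938964844], [290.3999938964844, 293.3999938964844]]
top tray 0.71 2564 [401.1 228.7] [[375.20001220703125, 204.3000030517578], [422.3999938964844, 200.10000610351562], [427.5, 256.6000061035156], [380.3999938964844, 260.8999938964844]]
top cover 0.65 16319 [169.6 121. ] [[80.80000305175781, 187.3000030517578], [100.5, 49.400001525878906], [243.5, 69.80000305175781], [223.8000030517578, 207.6999969482422]]
[[307, 152, 50, 58, 2251]]
[[0.561, -0.273], [0.577, -0.384], [0.437, -0.4], [0.422, -0.29]] [ 0.49904178 -0.33684734] [0.11228931 0.14089262 0.11072133]
```

View pics/crop1.png

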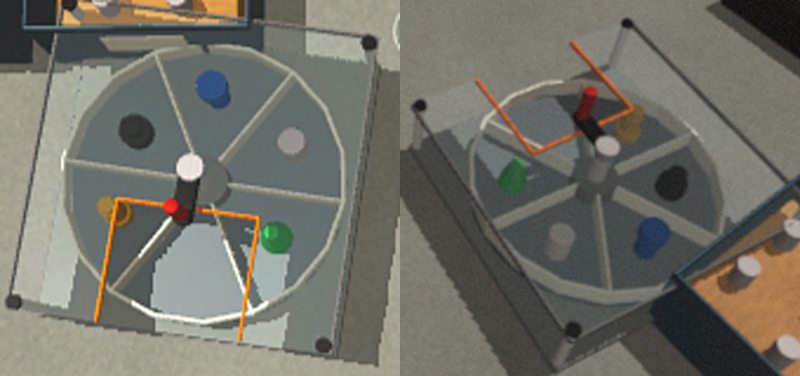

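The crop confirms the brass: an amber ringed part at top px (129,145), left of the notch and mid-compartment. The green cone is on the other side of the notch. Next I'll compute the cover pose and hover for a wrist look.

```bash
python3 - <<'E'
from h import *
from scipy.optimize import least_squares
C={n:read_camera(n) for n in ("scene","top")}
f=lambda p:[80+p[0]*.425,55+p[1]*160/376]; g=lambda p:[275+(p[0]-400)*205/400,115+p[1]*185/376]
posts=[(13,302),(323,345),(369,42),(67,3)]
W=np.array([at_z(C["top"],f(p),.09)[:2] for p in posts]); print("posts",np.round(W,3).tolist(),W.mean(0))
# notch corners in both views
T=[f(p) for p in [(117,200),(258,217),(96,321),(240,342)]]; S=[g(p) for p in [(629,109),(532,152),(572,42),(477,81)]]
loc=np.array([[-.04,.075],[-.04,-.075],[-.17,.075],[-.17,-.075]])
def pts(v):
    c,s=np.cos(v[2]),np.sin(v[2]); return np.c_[loc@np.array([[c,s],[-s,c]])+v[:2],np.full(4,.087)]
r=least_squares(lambda v:np.r_[(proj(C["top"],pts(v))-T).ravel(),(proj(C["scene"],pts(v))-S).ravel()],[.626,.095,-.13],loss="soft_l1")
print("cover",r.x,np.round(r.fun,1))
print("post top",tri([C["top"],C["scene"]],[f((190,165)),g((607,147))]))
print("knob top",tri([C["top"],C["scene"]],[f((170,206)),g((590,91))]), at_z(C["top"],f((170,206)),.149))
print("brass neck",at_z(C["top"],f((117,212)),.07), tri([C["top"],C["scene"]],[f((117,212)),g((633,112))]))
k=np.array([.579,.099])
move_pose([.52,.10,.32],[np.pi,0,0])
c=read_camera("wrist"); cv2.imwrite("pics/w0.png",c["image"])
for l,z in (("knob",.1265),("brass_center",.05),("cover",0)):
    for q in landmark_of("wrist",l)[:2]: print(l,round(q["confidence"],2),np.round(px(q["xy"]),1),np.round(at_z(c,px(q["xy"]),z),4))
print(current_time_s(),current_eef_pos(),current_qpos())
E
```

```text
posts [[0.491, 0.273], [0.443, -0.048], [0.764, -0.097], [0.812, 0.226]] [0.6276644  0.08840981]
cover [ 0.62661457  0.08793556 -0.14702043] [ 0.1 -0.1  0.2  0.7  0.1  0.5 -0.3 -0.1  1.9  0.4  0.5  0.9 -0.5 -0.
 -0.4 -0.7]
post top [0.62834631 0.08619845 0.10615147]
knob top [0.57701303 0.09540055 0.14762595] [0.57742937 0.0959137  0.149     ]
brass neck [0.58856567 0.17356464 0.07      ] [0.59136009 0.17691748 0.06980059]
knob 0.77 [260.4 122.1] [0.5786 0.0966 0.1265]
brass_center 0.38 [195.1 105.9] [0.5973 0.1822 0.05  ]
cover 0.96 [262.8  86.2] [0.626  0.0919 0.    ]
3.8417 [0.5201019  0.09952911 0.31991736] [ 9.22683044e-02 -7.92517836e-02  1.58109306e+00 -4.42084240e-05
  1.63989144e+00  1.66383061e+00]
```

View pics/w0.png

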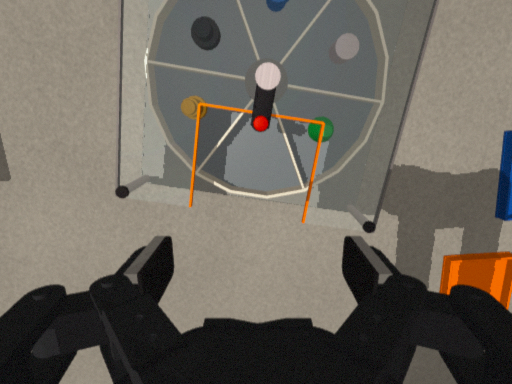

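The wrist view agrees with the other cameras: knob at (260,123), brass at (194,107) just left of the notch, cover axis ≈ (0.627, 0.088) and yaw ≈ -0.145. Next I'll grip the knob and turn it about +61°.

```bash
cat >> h.py <<'E'
AX=np.array([.627,.088]); YAW=-.145; NOTCH=np.pi+YAW
MID=AX+.1*np.array([np.cos(NOTCH),np.sin(NOTCH)])
E
python3 - <<'E'
from h import *
K=np.array([.578,.0962]); ph=np.arctan2(*(K-AX)[::-1])%(2*np.pi); rr=np.linalg.norm(K-AX)
B=np.array([.593,.178]); pb=np.arctan2(*(B-AX)[::-1]); d=NOTCH-pb
print("knob ang",np.degrees(ph),rr,"turn",np.degrees(d),"rb",np.linalg.norm(B-AX))
gripper_to(.045,20)
move_pose([*K,.19],[np.pi,0,ph-np.pi])
print(move_linear([*K,.131],max_speed=.1,max_force=12),current_eef_pos())
gripper_to(.008,20); print("w",current_width(),current_force())
n=7
for i in range(1,n+1):
    a=ph+d*i/n; move_linear([*(AX+.05*np.array([np.cos(a),np.sin(a)])),.131],[np.pi,0,a-np.pi],max_speed=.03)
    print(np.round(current_force(),1),end=" ")
gripper_to(.045); 
move_linear([*current_eef_pos()[:2],.19],max_speed=.15)
move_pose([.50,.10,.32],[np.pi,0,YAW])
c=read_camera("wrist"); cv2.imwrite("pics/w1.png",c["image"])
for l,z in (("knob",.1265),("brass_center",.05),("cover",0)):
    for q in landmark_of("wrist",l)[:2]: print(l,round(q["confidence"],2),np.round(px(q["xy"]),1),np.round(at_z(c,px(q["xy"]),z),4))
t=read_camera("top")
for q in landmark_of("top","brass_center")[:2]: print("top",round(q["confidence"],2),np.round(px(q["xy"]),1),np.round(at_z(t,px(q["xy"]),.05),4))
print("mid",MID,proj(c,[*MID,.05]),"t",current_time_s())
E
```

```text
knob ang 170.4997586846627 0.04968138484382258 turn 60.99666123653976 rb 0.09620810776644556
False [0.57842948 0.096253   0.13175185]
w 0.015433559692017618 [-0.91540511 -0.21047264  3.98331245]
[3.6 0.4 5.7] [2.8 0.9 6.4] [4.  1.5 6.1] [4.2 2.  6.9] [2.3 2.7 7. ] [3.2 2.7 7.9] [1.  2.9 7.9] knob 0.59 [295.   77.2] [0.5964 0.0472 0.1265]
brass_center 0.61 [247.6 144.8] [0.5271 0.11   0.05  ]
cover 0.71 [253.9  68.1] [0.6289 0.0868 0.    ]
top 0.55 [156.4 172.6] [0.5213 0.1105 0.05  ]
mid [0.52804941 0.10244924] [[252.93716888 143.34107102]] t 11.1417
```

View pics/w1.png

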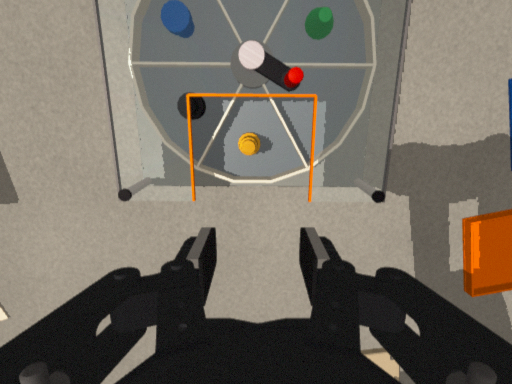

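The brass is now at wrist (248,144). The notch middle projects to (253,143), so it is about 7 mm short. I'll regrip the knob and turn it about +4° more.

```bash
cat >> h.py <<'E'
def brass(name):
    c=read_camera(name); out=None
    hsv=cv2.cvtColor(c["image"],cv2.COLOR_BGR2HSV); m=cv2.inRange(hsv,(14,120,90),(32,255,255))
    n,lab,st,ce=cv2.connectedComponentsWithStats(m)
    u=proj(c,[*MID,.05])[0]; L=[k for k in range(1,n) if st[k][4]>12 and np.linalg.norm(ce[k]-u)<30]
    if L:
        k=max(L,key=lambda k:st[k][4]); out=at_z(c,ce[k],.055); print(name,"amber",np.round(ce[k],1),st[k][4],np.round(out,4))
    for q in landmark_of(name,"brass_center")[:1]: print(name,"net",round(q["confidence"],2),np.round(px(q["xy"]),1),np.round(at_z(c,px(q["xy"]),.05),4))
    return c,out
E
python3 - <<'E'
from h import *
brass("wrist")
K=np.array([.5964,.0472]); ph=np.arctan2(*(K-AX)[::-1])%(2*np.pi); d=np.radians(4)
P=lambda a:AX+.05*np.array([np.cos(a),np.sin(a)])
move_pose([*P(ph),.19],[np.pi,0,ph-np.pi])
print(move_linear([*P(ph),.131],max_speed=.1,max_force=12))
gripper_to(.008,20); print("w",current_width(),np.degrees(ph))
move_linear([*P(ph+d),.131],[np.pi,0,ph+d-np.pi],max_speed=.02)
gripper_to(.045); move_linear([*current_eef_pos()[:2],.19],max_speed=.15)
move_pose([.46,.11,.28],[np.pi,0,YAW])
c,o=brass("wrist"); cv2.imwrite("pics/w2.png",cv2.resize(c["image"][40:240,140:400],None,fx=2.5,fy=2.5)); brass("top"); brass("scene")
print("mid",MID,proj(c,[*MID,.05]),"t",current_time_s())
E
```

```text
wrist amber [244.3 128.9] 938 [0.5495 0.1109 0.055 ]
wrist net 0.84 [250.3 140.1] [0.5333 0.1053 0.05  ]
False
w 0.015821507670677713 233.13010235415598
wrist amber [248.3  87. ] 1411 [0.5569 0.107  0.055 ]
wrist net 0.84 [263.1 113.2] [0.5257 0.094  0.05  ]
top amber [162.5 155.8] 224 [0.5634 0.0945 0.055 ]
top net 0.56 [160.2 171.2] [0.5248 0.101  0.05  ]
scene amber [349.  173.8] 132 [0.5294 0.0902 0.055 ]
scene net 0.48 [348.  171.8] [0.5205 0.0964 0.05  ]
mid [0.52804941 0.10244924] [[255.81548906 112.24236894]] t 16.1667
```

View pics/w2.png

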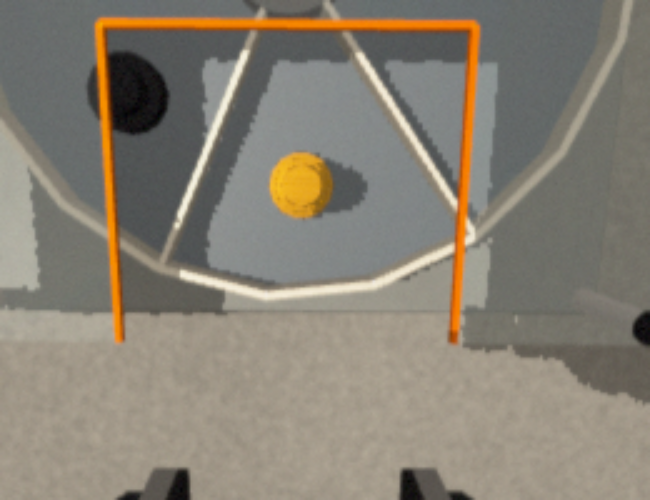

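The brass is at about wrist (260,114), with the notch middle at about (256,112). It has overshot by roughly 5–6 mm, because gripping at the measured knob angle added some turn. I'll correct back from the commanded angle of 237.1°.

```bash
sed -i 's/(14,120,90),(32,255,255)/(18,150,120),(32,255,255)/' h.py
python3 - <<'E'
from h import *
c=read_camera("wrist"); b=at_z(c,(260.4,114.4),.055)[:2]; v=b-AX
d=NOTCH-np.arctan2(v[1],v[0])%(2*np.pi); print("brass",b,"turn",np.degrees(d)); d=float(np.clip(d,-.09,0))
ph=np.radians(237.13); P=lambda a:AX+.05*np.array([np.cos(a),np.sin(a)])
move_pose([*P(ph),.19],[np.pi,0,ph-np.pi])
print(move_linear([*P(ph),.131],max_speed=.1,max_force=12))
gripper_to(.008,20); print("w",current_width(),"cmd end",np.degrees(ph+d))
move_linear([*P(ph+d),.131],[np.pi,0,ph+d-np.pi],max_speed=.02)
gripper_to(.045); move_linear([*current_eef_pos()[:2],.19],max_speed=.15)
move_pose([.46,.11,.28],[np.pi,0,YAW])
c,o=brass("wrist"); cv2.imwrite("pics/w3.png",cv2.resize(c["image"][40:240,140:400],None,fx=2.5,fy=2.5)); brass("top"); brass("scene")
print("mid",MID,proj(c,[*MID,.055]),"t",current_time_s())
E
```

```text
brass [0.52523509 0.09738184] turn -3.040606706672502
False
w 0.015502315042355223 cmd end 234.0893932933275
wrist amber [255.5 113.8] 505 [0.5263 0.103  0.055 ]
wrist net 0.81 [257.3 110.6] [0.5297 0.1004 0.05  ]
top amber [159.7 170.8] 99 [0.525 0.101 0.055]
top net 0.5 [155.6 175.1] [0.5149 0.1125 0.05  ]
scene amber [352.2 165.9] 14 [0.5146 0.1153 0.055 ]
scene net 0.68 [351.6 169.8] [0.5208 0.1087 0.05  ]
mid [0.52804941 0.10244924] [[255.79104298 112.24310173]] t 21.1333
```

View pics/w3.png

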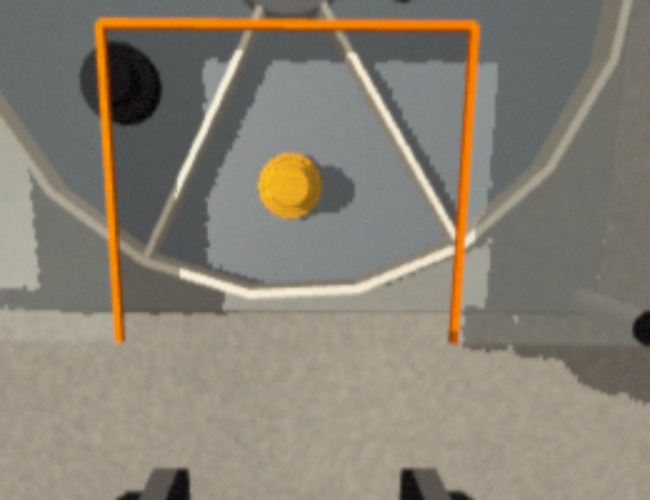

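The brass is now at wrist (255.5,114) against the notch middle at (255.8,112), within about 2 mm. Now the pick.

```bash
python3 - <<'E'
from h import *
B=np.array([.5262,.1028]); o=[np.pi,0,YAW]
gripper_to(.048,30)
move_pose([*B,.17],o)
print("hit",move_linear([*B,.063],max_speed=.1,max_force=10),current_eef_pos(),current_force())
gripper_to(.015,30); print("w",current_width(),current_force())
move_linear([*B,.085],max_speed=.05); print("w",current_width(),current_force())
move_linear([*B,.24],max_speed=.15); print("w",current_width(),current_force())
c=read_camera("scene"); w=read_camera("wrist")
u=proj(c,[*B,.23])[0].astype(int); print(u)
a=c["image"][max(u[1]-90,0):u[1]+90,u[0]-120:u[0]+120]
cv2.imwrite("pics/held.png",np.hstack([cv2.resize(a,(400,300)),cv2.resize(w["image"],(400,300))])); print(current_time_s())
E
```

```text
hit False [0.52690959 0.10288965 0.06386378] [-0.11175002 -0.06150287  0.46256516]
w 0.022181441172883124 [-1.44293402  0.42824879  6.44645039]
w 0.022196191074613337 [-0.19478351 -0.83093024 -0.76723546]
w 0.021920311520806594 [-0.80780132 -0.18110124 -2.13382867]
[367 118]
25.3583
```

View pics/held.png

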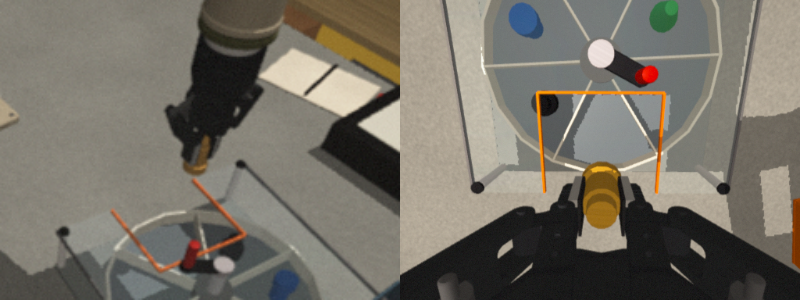

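The brass hangs upright between the pads: its foot is at (197,165) in the left panel, and the notch is empty on the right. Next I'll place it in the bright blue tray.

```bash
python3 - <<'E'
from h import *
T=np.array([.499,-.337]); o=[np.pi,0,.115]
move_pose([*T,.20],o)
move_linear([*T,.065],max_speed=.12); dwell(.3)
print("hit",move_linear([*T,.0405],max_speed=.015,max_force=4),current_eef_pos(),current_force(),current_width())
w=read_camera("scene"); cv2.imwrite("pics/pl0.png",cv2.resize(w["image"][190:310,140:260],None,fx=4,fy=4))
print(current_time_s())
E
```

```text
hit True [ 0.49889683 -0.3369589   0.04287355] [-1.08981716  0.65211977  5.37452631] 0.022222638207563625
29.9333
```

View pics/pl0.png

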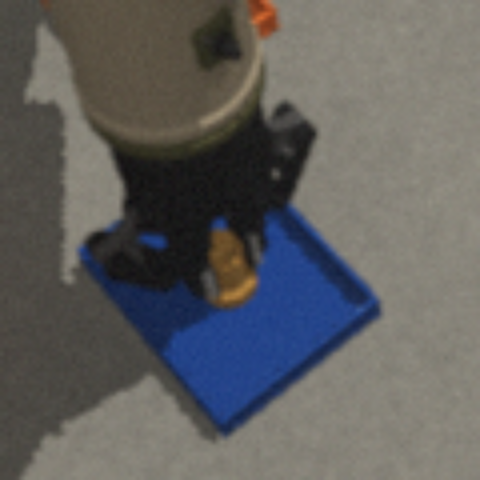

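Contact came at TCP z = 0.0429, right where expected, and the foot is on the tray floor at (232,295) in the crop. I'll open gently, retreat straight up and check.

```bash
python3 - <<'E'
from h import *
gripper_to(.030); gripper_to(.046)
p=current_eef_pos(); print("w",current_width(),current_force())
move_linear([p[0],p[1],.12],max_speed=.06); move_linear([p[0],p[1],.22],max_speed=.15)
move_pose([.40,-.20,.30],[np.pi,0,.115]); dwell(.5)
s=read_camera("scene"); t=read_camera("top")
for z in (.004,.054): print(proj(s,[.499,-.337,z]),proj(t,[.499,-.337,z]))
cv2.imwrite("pics/fin.png",np.hstack([cv2.resize(s["image"][210:310,145:245],(400,400)),cv2.resize(t["image"][135:225,285:375],(400,400))]))
print(current_time_s(),current_force())
E
```

```text
w 0.04625874230542792 [-0.28710127 -0.3213539  -0.04898477]
[[198.27647545 261.25219766]] [[330.24920182 181.33204999]]
[[195.32308119 250.76418897]] [[333.83837688 179.11721834]]
34.125 [ 0.07899915  1.10603324 -0.17860724]
```

View pics/fin.png

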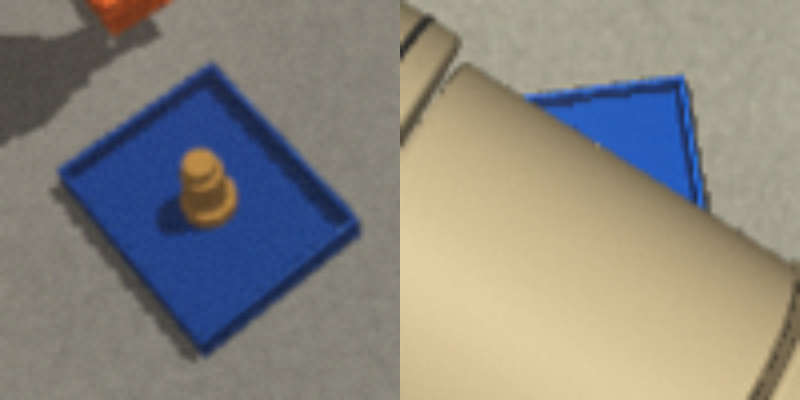

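The scene crop shows the brass standing upright at the middle of the blue tray, with its foot at (210,210) and neck at (202,165). Its axis matches the projected upright line, and the gripper is clear.

```bash
python3 -c "
from workcell import *
job_done(); print(current_time_s())"
```

```text
the job is handed in; nothing more can be done
the job is handed in; nothing more can be done
```

The job is handed in: the brass fitting stands upright near the middle of the bright blue tray, with the gripper clear. The last clock reading before hand-in was about 34 s, against the 58 s limit.

- **Carousel:** I turned it by the red knob in three grips. The first left the fitting about 7 mm short and the second overshot by about 5–6 mm. After the third, the wrist camera put it within about 2 mm of the notch middle.
- **Pick and place:** I gripped the fitting at 30 N and lifted it straight out through the notch. I then lowered it until light contact (a 4 N change) at the height expected for the tray floor, and released it.
- **Last checks:** The final scene-camera picture shows the fitting upright, with its foot and neck on the projected vertical line.
- **Disagreed or missing:** In the final top view the arm hid the fitting, so that camera gave no second confirmation. At the notch check, the brass-finding network's estimates differed from the wrist reading by up to about 13 mm in the top view and 6 mm in the scene view. I relied on the wrist picture and its colour measurement.

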